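Lock the counter sign's post at its height mark

ROBOT

A 6-joint arm with a two-finger parallel gripper is mounted at the origin on the work surface. World frame = base frame: x ahead of the robot, y to its left, z up, the work surface at z = 0. Lengths are in m, angles in rad, forces in N, time in s.
With the tool pointing down it reaches from about 0.3 to 0.875 m from the base axis. Payload 6.4 kg.
Tool frame: the origin (TCP) lies on the mounting face of the last link; the fingertips stand 166 mm ahead of it and the grasp point (between the pads) lies 147 mm ahead of it (nose_length is the distance from the TCP to the fingertips, in m); z points along the fingers, y is the line along which they close (so a half turn about z gives the same grasp; the last joint's range is limited). The gripper opens to 88 mm and grips with 3 to 60 N. Pads are 18 mm wide; open, the fingers measure 123 mm over their backs; the gripper's body (75 mm by 187 mm) begins 45 mm behind the grasp point.
Start: joints at [-1.307, 0.181, 1.607, -0, 1.354, -0.206], TCP at [0.26, -0.513, 0.405] pointing down, gripper open.
Joint ranges: [-2.99, 2.99], [-0.89, 2.07], [0.3, 2.58], [-1.14, 4.28], [0, 2.63], [-3.12, 3.12]. Speed limits (rad/s): [2.57, 2.57, 3.01, 3.14, 3.14, 3.14].

INTERFACE

Orientations are given as a 3x3 rotation matrix whose columns are the frame's x, y, z axes.
In Python, from rig import get_obs, get_image, camera_info, hand_in, nose_length gives the robot as it stands. The module is installed in compiled form; this text tells all that it offers.
- The arm moves only by the shell command python3 -m crank 'ROWS' [OPENING] [FORCE]. ROWS is JSON, a list of rows, each a list of 2 entries, a list of its own where there are three numbers: the shift along the tool's x, y, z in cm, then the turn about the tool's z in degrees. A call has 1 to 10 rows; each row is the pose to reach, as a shift and turn from the pose commanded when the call began, along the tool's axes at that moment; what a row does not reach only later rows make up. A row lasts 1/12 s, in which the tool goes at most 41.7 mm and 7.16 degrees, less where a joint would pass 70% of its speed; a pose out of reach is approached as far as the arm can. A call with a gripper value outside its range is refused whole. OPENING is the gripper command: -1 is fully open, 1 is shut, values between are in proportion, set as the call begins (- or left out, the last holds). The fingers move at their own pace and stop on an object; FORCE is the grip in N (left out, the last holds). Time passes only in rows, so rows that repeat a pose let the fingers close. It gives the time, the measured TCP pose, the force, the opening and the grip force at its end, in the units of the state.
- get_obs(): the state, without advancing time (a new reading comes with each control period).
- get_image(name): name is "scene" or "top" or "wrist"; returns the picture (420x560x3 uint8, red, green, blue); there is no depth.
- camera_info(name): a dict with "camera_matrix" (3x3 intrinsics, pixels), "pose" (4x4, takes a point from camera to world coordinates); the wrist camera has in their place "mount" (4x4, takes a point from camera to tool coordinates, whose origin is the TCP and whose axes are the flange's). Camera axes: x right, y down, z forward; pixel columns grow to the right and rows downward; lengths in m; the calibration is good to about 2 mm. A picture is of the moment at which its call begins: read the wrist's pose just before it. camera_info takes no time and is no camera call.
- hand_in(): hands the job in; it is judged then, once.
The state is a dict: "t": time; "joint_positions": joint angles; "qvel": joint speeds; "joint_torque": joint torques, N m; "tool_pos": TCP position; "ee_rot": TCP orientation; "ft_force": force on the tool from outside, world axes, zero at the start; "ft_torque": the same for the moment, N m; "width": opening from 0.0 (shut) to 1.0 (fully open); "gripper_force": force on a finger pad.
Only numpy, scipy, OpenCV 4.12 (cv2) and the standard library are available. Lean on these libraries where they do the work, as an engineer would, in place of code of your own. Each camera call takes 0.05 s, during which the arm holds its last target. There are 200 camera calls.

TASK

The telescopic post of the waffle counter's sign stand has been left unlocked and too far out: grip the post above its black ring mark, slide it down until the ring is level with the top of the collar and hold it there. Without letting go of the post or letting it leave the mark, swing the cam lever round the post (clockwise from above, pushing its upright blade with the side of a finger) until it is fully closed against its stop. Finish while still gripping the post at the mark with the lever closed, and leave everything else on the counter where it is.

Things in the scene. Friction and masses are not known exactly. Their poses are not given: they have to be found in the camera images.
- stand: the sign's stand, fixed by its heavy foot: steel round foot 160 mm across and 12 mm high, upright aluminium sleeve 28 mm across, black clamp housing 40 mm across (100 to 122 mm up), black cam ring 44 mm across, aluminium collar cap 32 mm across on top. Origin on the counter at the post's axis, z up. The closed lever points along the stand's -y.
- collar_top (a point): centre of the collar's top face, on the post's axis, 140 mm above the counter; axes as the stand's
- post: the sliding inner post: plain round steel tube 18 mm across that stands up out of the collar, with a black ring mark 3 mm wide round it. Origin in the middle of that ring, on the axis; the flat top is 46 mm above it. It slides up and down and also turns freely about its own axis. Fingers may grip it anywhere above the ring.
- post_top (a point): centre of the post's flat top, 46 mm above the middle of the ring mark
- lift (a joint): how far the ring mark stands above the collar's top face, in m: 0 = level with it, positive = post too far out. Starts 0.028 to 0.044 and stays there by friction. A lift spring pushes the post up: it takes 4 to 8 N of downward push to bring it to the mark, and while the lever is open the post springs up some 25 mm if let go there.
- lever (a joint): angle of the cam lever about the post's axis, in rad: 0 = closed against its stop; starts 0.7 to 1.0 (open). It grows counter-clockwise seen from above, so it closes clockwise. Stays where it is left (0.12 N m of friction); over the last 0.3 rad the cam presses a brake shoe on the post and turning takes up to 0.2 N m.
- lever_blade (a point): a point of the lever's upright thumb blade, 37 mm from the post's axis, 17 mm above the collar's top; its -y points outward along the blade. The blade is a black radial plate 5 mm thick, 15 to 52 mm from the post's axis, reaching 32 mm above the collar's top: a finger gripping the post just above the collar can push it round with its side as the hand turns about the post.
- saucer: white saucer, 140 mm across, 8 mm high, beside the stand; origin at the centre of its underside; a bystander
- syrup_jug: amber glass syrup jug with black lid and handle, 80 mm across, 130 mm high, on the saucer; origin at the centre of its underside; a bystander
- sign_frame: the sign's picture frame, 180 x 130 x 24 mm, lying flat beside the stand; origin on the counter under its centre; a bystander
- tongs: steel serving tongs with black tips, 250 mm long, 20 mm high, lying to the robot's right; origin on the counter under their middle; a bystander
- spray_bottle: white spray bottle, 60 mm across, 180 mm high, to the robot's left; origin at the centre of its underside; a bystander
Things that resemble listed ones, but are neither listed nor needed, are in the scene too. Leave any orange look-alike of the stand alone.

How it is judged:
By the outcome, as a careful person would: the job done as asked, in the order asked, and still so for the second after the job is handed in, while the arm keeps its last pose, push and grip.
It also fails if it takes over 48 s, if anything falls off the work surface, if the arm or the gripper's body presses on something with over 40 N, if the wrist force passes 120 N, or if a joint passes its speed limit or range.

## Working session

There is one attempt and no reset: what is moved stays moved. The work goes in short steps, Python scripts to look and compute and a shell command to move; the robot and the scene stay as the last step left them, time stands still between calls to the robot, and variables do not carry over. Pictures are saved under pics/ and viewed, at most 10 in all, crops included, and the job is handed in when it is done.

```bash
mkdir -p pics
cat > h.py <<'E'
import numpy as np, cv2
from rig import *
def snap(n,f,crop=None,s=1):
    o=get_obs(); im=get_image(n)[:,:,::-1]
    if crop: x0,y0,x1,y1=crop; im=im[y0:y1,x0:x1]
    if s!=1: im=cv2.resize(im,None,fx=s,fy=s,interpolation=cv2.INTER_CUBIC)
    cv2.imwrite('pics/'+f,im); return o
def pose(n,o=None):
    c=camera_info(n); K=np.array(c['camera_matrix'])
    if n=='wrist':
        T=np.eye(4);T[:3,:3]=o['ee_rot'];T[:3,3]=o['tool_pos'];return K,T@np.array(c['mount'])
    return K,np.array(c['pose'])
def ray(n,u,v,o=None):
    K,T=pose(n,o); d=T[:3,:3]@np.linalg.solve(K,[u,v,1]); return T[:3,3],d
def atz(n,u,v,z,o=None):
    p,d=ray(n,u,v,o); return p+d*(z-p[2])/d[2]
def proj(n,P,o=None):
    K,T=pose(n,o); q=K@(T[:3,:3].T@(np.array(P)-T[:3,3])); return q[:2]/q[2]
def meet(a,b):
    (p,d),(q,e)=a,b; A=np.c_[d,-e]; s=np.linalg.lstsq(A,q-p,rcond=None)[0]
    x,y=p+d*s[0],q+e*s[1]; return (x+y)/2,np.linalg.norm(x-y)
E
python3 - <<'E'
from h import *
o=snap('scene','s1.png');snap('top','t1.png')
print(o['t'],o['ee_rot'],nose_length, o['width'])
for n in('scene','top'):print(pose(n))
print(camera_info('wrist'))
E
```

```text
0.0 [[ 8.91668098e-01  4.52689500e-01 -4.68748517e-04]
 [ 4.52689615e-01 -8.91666595e-01  1.67198039e-03]
 [ 3.38920571e-04 -1.70304916e-03 -9.99998492e-01]] 0.166 1.000647772567495
(array([[515.54587551,   0.        , 283.13918737],
       [  0.        , 515.54587551, 203.15704826],
       [  0.        ,   0.        ,   1.        ]]), array([[-0.66915553,  0.63342092, -0.38859852,  1.14377235],
       [ 0.74311646,  0.56828178, -0.35331819,  0.52286234],
       [-0.00296567, -0.52519877, -0.85097441,  1.45181476],
       [ 0.        ,  0.        ,  0.        ,  1.        ]]))
(array([[541.26916765,   0.        , 283.83189837],
       [  0.        , 541.26916765, 208.14488926],
       [  0.        ,   0.        ,   1.        ]]), array([[-3.95960831e-03, -9.87550113e-01,  1.57254878e-01,
         3.05634041e-01],
       [-9.99991279e-01,  4.11912210e-03,  6.88472869e-04,
        -2.57511892e-02],
       [-1.32765350e-03, -1.57250781e-01, -9.87557811e-01,
         1.83748023e+00],
       [ 0.00000000e+00,  0.00000000e+00,  0.00000000e+00,
         1.00000000e+00]]))
{'camera_matrix': array([[335.827508  ,   0.        , 284.62056046],
       [  0.        , 335.827508  , 206.86486819],
       [  0.        ,   0.        ,   1.        ]]), 'mount': array([[-1.49307467e-05, -9.53494538e-01, -3.01410295e-01,
         7.88166105e-02],
       [ 9.99999701e-01, -2.47081975e-04,  7.32093677e-04,
        -9.24952197e-04],
       [-7.72520373e-04, -3.01410194e-01,  9.53494257e-01,
         2.09246898e-02],
       [ 0.00000000e+00,  0.00000000e+00,  0.00000000e+00,
         1.00000000e+00]])}
```

View pics/s1.png

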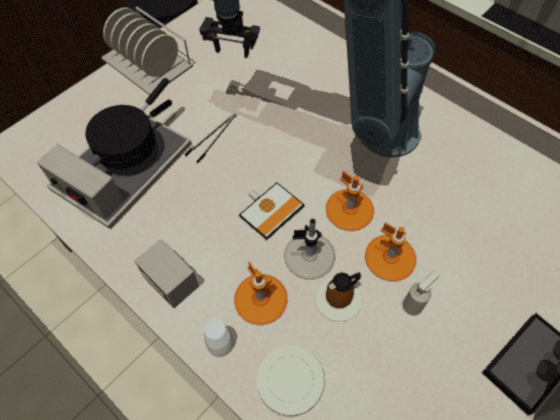

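View pics/t1.png

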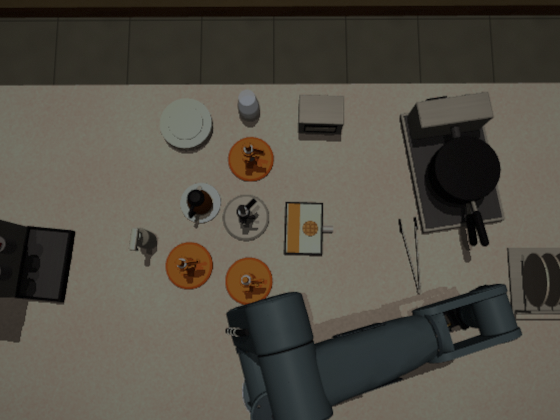

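The steel stand is at scene (310,250) and top (246,217), with orange look-alikes around it. Next I'll enlarge both views.

Run:
```python
from h import *
a=get_image('scene')[205:285,270:350,::-1];b=get_image('top')[180:260,205:285,::-1]
cv2.imwrite('pics/c1.png',cv2.resize(np.hstack([a,b]),None,fx=5,fy=5,interpolation=cv2.INTER_CUBIC))
# foot centre
print(atz('top',246,217,.012),atz('scene',310,254,.012))
```

```text
[0.566309   0.10451686 0.012     ] [0.56812492 0.1105641  0.012     ]
```

View pics/c1.png

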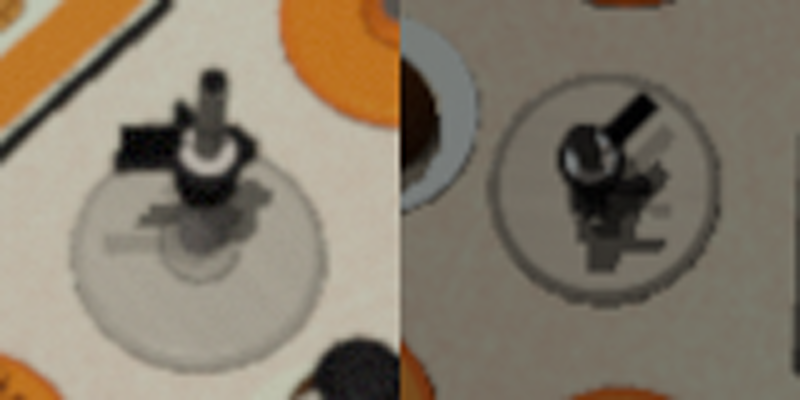

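Run:
```python
from h import *
print('collar',atz('top',243,211,.14),atz('scene',311.8,235.5,.14))
print('foot',atz('top',246,218,.012),atz('scene',309.7,255.5,.012))
print('posttop',meet(ray('scene',312.8,219.5),ray('top',241.5,208)))
print('blade',atz('top',253,200.5,.172))
o=get_obs();R=np.array(o['ee_rot']);d=np.array([.567,.106,.48])-o['tool_pos']
print(R.T@d*100, np.degrees(np.arctan2(R[1,1],R[0,1])))
```

```text
collar [0.56730053 0.10503854 0.14      ] [0.57093261 0.11280566 0.14      ]
foot [0.5628694  0.10449267 0.012     ] [0.57265012 0.11320366 0.012     ]
posttop (array([0.56431057, 0.10488788, 0.21496659]), np.float64(0.0024016987030471286))
blade [0.59541602 0.07160207 0.172     ]
[ 55.35466758 -41.2759193   -7.52948271] -63.08134511958152
```

```bash
python3 -m crank '[[[2,-1.5,-3],0],[[5,-3.7,-6],-6],[[8,-6,-7.5],-12],[[11,-8,-7.5],-18],[[14,-10.5,-7.5],-24],[[17,-12.7,-7.5],-30],[[20,-15,-7.5],-36],[[23,-17,-7.5],-42],[[26,-19.5,-7.5],-48],[[29,-21.5,-7.5],-54]]'
python3 - <<'E'
from h import *
o=get_obs();R=np.array(o['ee_rot']);d=np.array([.567,.108,.48])-o['tool_pos']
print(R.T@d*100, np.degrees(np.arctan2(R[1,1],R[0,1])),o['joint_positions'])
E
```

```text
t: 1.03
tool_pos: [0.4217, -0.1876, 0.4798]
ee_rot: [[0.153, 0.988, 0.0], [0.988, -0.153, 0.0], [0.0, 0.0, -1.0]]
ft_force: [0.8, -0.3, -0.7]
width: 1.001
gripper_force: 0.0
[ 3.14299672e+01  9.83931512e+00 -1.76241136e-02] -8.789441653802061 [-6.76614251e-01 -1.39198167e-01  1.78162839e+00  1.52708961e-04
  1.49905261e+00 -5.23220500e-01]
```

```bash
python3 -m crank '[[[3.5,1.1,0],-2],[[7,2.2,0],-4],[[10.5,3.3,0],-6],[[14,4.4,0],-8],[[17.5,5.5,0],-9],[[21,6.6,0],-9],[[24.5,7.7,0],-9],[[28,8.8,0],-9],[[31.4,9.8,0],-9],[[31.4,9.8,0],-9]]'
python3 - <<'E'
from h import *
import pickle
o=snap('wrist','w1.png');pickle.dump(o,open('o1','wb'));print(o['joint_positions'],o['tool_pos'],proj('wrist',[.567,.108,.14],o),proj('wrist',[.567,.108,.22],o))
E
```

```text
t: 1.87
tool_pos: [0.569, 0.1096, 0.479]
ee_rot: [[-0.003, 1.0, -0.0], [1.0, 0.003, 0.002], [0.002, -0.0, -1.0]]
ft_force: [-0.4, 0.5, -0.8]
width: 1.005
gripper_force: 0.0
[-0.01493879  0.13845736  1.50552686  0.00223676  1.49770044 -0.01830073] [0.56903694 0.10963634 0.47904015] [282.27290519 188.19720737] [281.57643991 214.5534755 ]
```

View pics/w1.png

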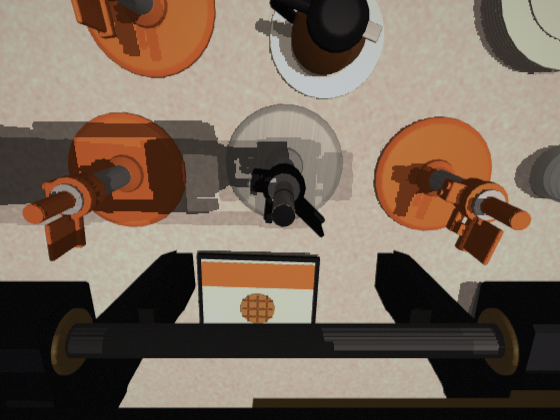

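The post top is at (284,214) and the collar near (282,183), both as predicted. I'll crop in for the ring and lever.

Run:
```python
import cv2
im=cv2.imread('pics/w1.png')[150:245,225:345];cv2.imwrite('pics/w1c.png',cv2.resize(im,None,fx=6,fy=6,interpolation=cv2.INTER_CUBIC))
```

```text
(no output)
```

View pics/w1c.png

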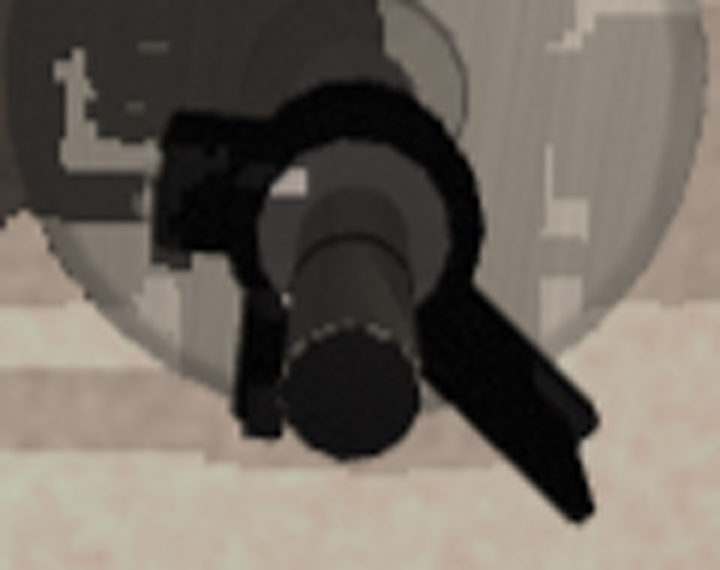

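Run:
```python
from h import *
import pickle
o=pickle.load(open('o1','rb'))
f=lambda a,b:(225+(a-2.5)/6,150+(b-2.5)/6)
p=lambda a,b,z:atz('wrist',*f(a,b),z,o)
print('collar',p(354,237,.14), 'L/R',p(258,225,.14),p(450,225,.14),'back',p(354,140,.14))
for z in(.214,.218,.222,.226):print(z,p(351,392,z),p(283,392,z)-p(420,392,z))
for z in (.165,.17,.175,.18):print('ringfront',z,p(352,240,z))
print('blade tip',p(580,520,.172),p(592,508,.172),'stop',p(260,435,.14),p(260,435,.172),p(262,365,.172))
```

```text
collar [0.56828156 0.10711189 0.14      ] L/R [0.55267011 0.1090743  0.14      ] [0.58388417 0.10917249 0.14      ] back [0.56824535 0.12316261 0.14      ]
0.214 [0.56810784 0.10567092 0.214     ] [-1.75430855e-02 -5.49529044e-05  0.00000000e+00]
0.218 [0.56812225 0.1070344  0.218     ] [-1.72558397e-02 -5.40531203e-05  0.00000000e+00]
0.222 [0.56813667 0.10839789 0.222     ] [-1.69685940e-02 -5.31533363e-05  0.00000000e+00]
0.226 [0.56815108 0.10976138 0.226     ] [-1.66813482e-02 -5.22535522e-05 -2.77555756e-17]
ringfront 0.165 [0.56803781 0.11307389 0.165     ]
ringfront 0.17 [0.56805401 0.1143673  0.17      ]
ringfront 0.175 [0.56807021 0.11566071 0.175     ]
ringfront 0.18 [0.56808641 0.11695412 0.18      ]
blade tip [0.6030655  0.07075919 0.172     ] [0.60482885 0.07274184 0.172     ] stop [0.55256934 0.07276969 0.14      ] [0.55422001 0.08444938 0.172     ] [0.55464937 0.09557403 0.172     ]
```

Axis is about (0.568, 0.107), post top about 0.219, lift about 0.034, and the blade sits at −44°. Next is the descent around the post.

```bash
python3 -m crank '[[[-0.2,-0.1,2],0],[[-0.2,-0.1,5],0],[[-0.2,-0.1,8],0],[[-0.2,-0.1,10],0],[[-0.2,-0.1,11],0],[[-0.2,-0.1,11],0],[[-0.2,-0.1,11],0]]'
```

```text
t: 2.5
tool_pos: [0.567, 0.1023, 0.3702]
ee_rot: [[0.002, 1.0, -0.0], [1.0, -0.002, -0.0], [-0.0, -0.0, -1.0]]
ft_force: [0.0, 0.6, 0.7]
width: 1.003
gripper_force: 0.0
```

```bash
python3 -m crank '[[[0.45,0.1,0],0],[[0.45,0.1,0],0],[[0.45,0.1,0],0]]'
python3 - <<'E'
from h import *
import pickle
o=snap('wrist','w2.png',(180,100,400,265),3.6);pickle.dump(o,open('o2','wb'));print(o['tool_pos'],proj('wrist',[.568,.107,.22],o),proj('wrist',[.568,.116,.176],o),proj('wrist',[.568,.116,.14],o))
E
```

```text
t: 2.75
tool_pos: [0.5684, 0.1076, 0.3714]
ee_rot: [[0.001, 1.0, 0.003], [1.0, -0.001, -0.0], [-0.0, 0.003, -1.0]]
ft_force: [-0.4, -0.5, -0.4]
width: 1.0
gripper_force: 0.0
[0.56839044 0.1076052  0.37135094] [282.30280886 290.00110286] [282.54073518 233.49632738] [282.70335751 212.93336003]
```

View pics/w2.png

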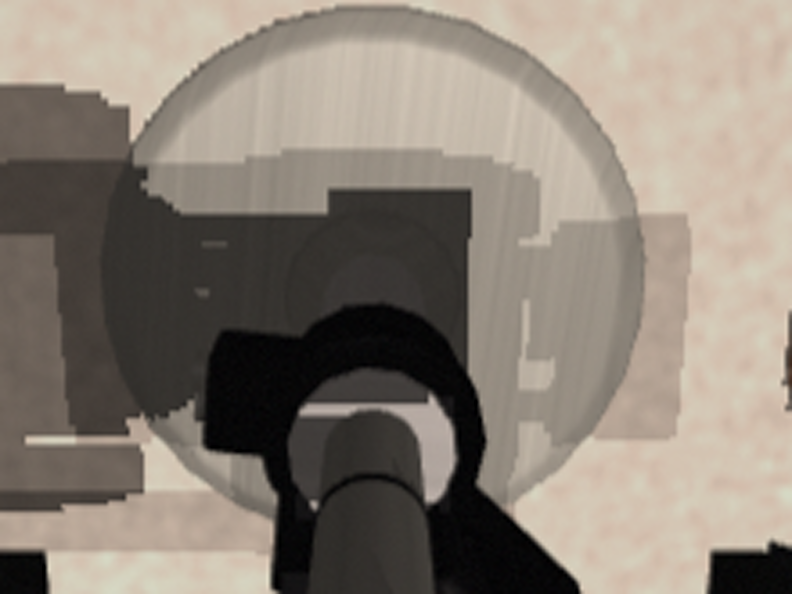

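The ring's front is at crop (372,477) and the post meets the collar at (372,410). Both match the prediction, which puts lift at about 34 mm. Now I'll descend and grip.

```bash
python3 -m crank '[[[0,0,1],0],[[0,0,2],0],[[0,0,2.4],0],[[0,0,2.4],0],[[0,0,2.4],0]]'; python3 -m crank '[[[0,0,0],0],[[0,0,0],0],[[0,0,0],0],[[0,0,0],0],[[0,0,0],0],[[0,0,0],0],[[0,0,0],0],[[0,0,0],0]]' 1 45
```

```text
t: 3.22
tool_pos: [0.5677, 0.1074, 0.3448]
ee_rot: [[0.001, 1.0, -0.002], [1.0, -0.001, 0.0], [0.0, -0.002, -1.0]]
ft_force: [0.2, 0.6, 1.1]
width: 0.999
gripper_force: 0.0
t: 3.88
tool_pos: [0.5679, 0.1074, 0.3458]
ee_rot: [[0.001, 1.0, 0.0], [1.0, -0.001, -0.0], [-0.0, 0.0, -1.0]]
ft_force: [0.7, 0.4, -0.2]
width: 0.421
gripper_force: 0.0
```

```bash
python3 -m crank '[[[0,0,0],0],[[0,0,0],0],[[0,0,0],0],[[0,0,0],0],[[0,0,0],0],[[0,0,0],0],[[0,0,0],0],[[0,0,0],0]]'
```

```text
t: 4.55
tool_pos: [0.5679, 0.1074, 0.3457]
ee_rot: [[0.001, 1.0, -0.0], [1.0, -0.001, -0.0], [-0.0, -0.0, -1.0]]
ft_force: [0.7, 0.4, 0.0]
width: 0.191
gripper_force: 45.0
```

```bash
python3 -m crank '[[[0,0,0.4],0],[[0,0,0.8],0],[[0,0,1.2],0],[[0,0,1.6],0],[[0,0,2.0],0],[[0,0,2.4],0],[[0,0,2.7],0],[[0,0,3.0],0],[[0,0,3.0],0],[[0,0,3.0],0]]';python3 - <<'E'
from h import *
import pickle
o=snap('wrist','w3.png',(210,170,350,275),5.6);pickle.dump(o,open('o3','wb'));print(o['tool_pos'],o['ft_force'])
for z in(.14,.142,.144,.146,.148):print(z,proj('wrist',[.568,.1165,z],o))
E
```

```text
t: 5.38
tool_pos: [0.568, 0.1074, 0.3154]
ee_rot: [[0.001, 1.0, -0.0], [1.0, -0.001, 0.0], [0.0, -0.0, -1.0]]
ft_force: [-1.0, -0.4, 3.6]
width: 0.191
gripper_force: 45.0
[0.56795059 0.10737314 0.31543363] [-1.00388502 -0.37503131  3.6319742 ]
0.14 [284.26749139 247.14341631]
0.142 [284.26388144 248.82198872]
0.144 [284.2601879  250.53943332]
0.146 [284.25640783 252.29711624]
0.148 [284.25253814 254.09646836]
```

View pics/w3.png

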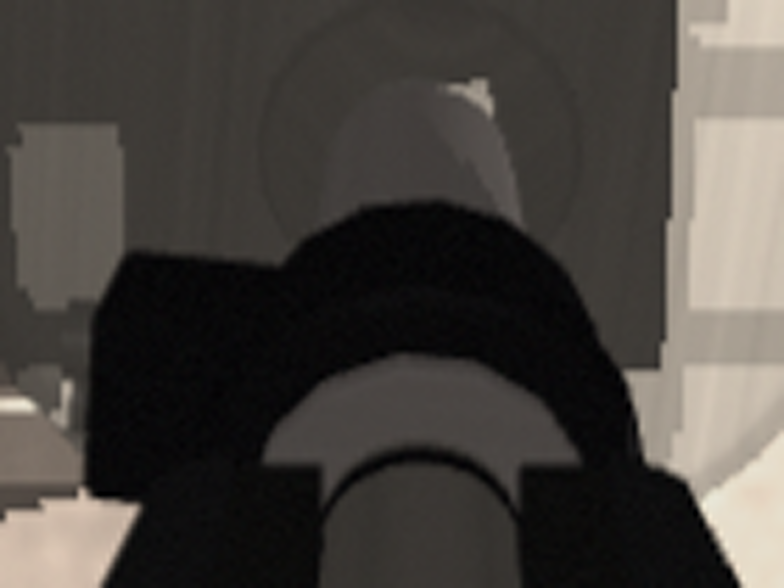

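Run:
```python
from h import *
import pickle
o=pickle.load(open('o3','rb'))
im=cv2.imread('pics/w3.png')
g=cv2.cvtColor(im,cv2.COLOR_BGR2GRAY)
print([(170+(y+.5)/5.6-.5,int(g[y,405:435].mean())) for y in range(340,490,6)])
for y0 in(.106,.107,.1075):
  print(y0,'back',proj('wrist',[.568,y0+.016,.14],o)[1],[round(proj('wrist',[.568,y0+.009,z],o)[1],2) for z in(.1385,.14,.1415,.143,.1445,.146,.1475)])
```

```text
[(230.30357142857144, 8), (231.375, 6), (232.44642857142858, 19), (233.51785714285717, 50), (234.58928571428572, 63), (235.66071428571428, 70), (236.73214285714286, 72), (237.80357142857144, 70), (238.875, 70), (239.94642857142856, 70), (241.01785714285717, 70), (242.08928571428572, 71), (243.16071428571428, 70), (244.23214285714286, 70), (245.30357142857144, 70), (246.375, 70), (247.44642857142856, 69), (248.51785714285717, 55), (249.58928571428572, 29), (250.66071428571428, 8), (251.73214285714286, 16), (252.80357142857144, 43), (253.875, 54), (254.94642857142858, 55), (256.01785714285717, 55)]
0.106 back 236.9889446703327 [np.float64(248.62), np.float64(249.88), np.float64(251.15), np.float64(252.45), np.float64(253.77), np.float64(255.11), np.float64(256.48)]
0.107 back 235.12091571962105 [np.float64(246.82), np.float64(248.06), np.float64(249.32), np.float64(250.6), np.float64(251.91), np.float64(253.24), np.float64(254.59)]
0.1075 back 234.18435841484637 [np.float64(245.91), np.float64(247.14), np.float64(248.4), np.float64(249.68), np.float64(250.98), np.float64(252.3), np.float64(253.64)]
```

Run:
```python
from h import *
g=get_image('wrist').astype(int).sum(2)
for r in range(231,264):print(r,' '.join('%3d'%v for v in g[r,264:306]))
```

```text
231  22  28  23  33  28  33  22  26  28  32  20  19  35  32  29  22  32  26  31  26  35  35  31  33  22  31  33  26  34  32  28  27  21  26  21  31  20  32  26  28  23  22
232  25  32  22  22  27  34  18  30  23  29  30  26  19  19  30  28  30  56  28  33  29  25  23  18  19  27  19  18  21  25  24  21  20  19  29  27  27  24  24  22  23  31
233  23  31  35  29  31  24  20  28  20  27  29  29  27  26  49  84 147 157 153 153 122 116 117  91  81  63  49  33  27  41  31  28  22  29  27  33  31  17  29  21  25  29
234  26  26  23  28  29  27  26  30  28  27  24  46  85 152 157 165 186 188 194 188 179 174 178 162 163 155 154 154 151 151 121  88  38  28  18  28  26  28  18  21  20  27
235  26  30  23  31  26  20  26  31  34  80 118 151 161 190 192 194 201 207 203 202 201 196 189 192 193 190 190 192 189 187 175 166 122  60  26  19  24  24  23  27  30  21
236  28  16  21  35  35  21  77 116 146 164 173 191 189 199 203 218 219 220 218 219 220 216 219 212 211 211 211 203 201 202 193 190 176 160 124  59  29  31  30  26  22  21
237  25  29  27  54 117 145 160 175 192 190 191 205 214 218 219 222 
[... 3875 characters left out ...]
  47  34  37
260  33  39  32  87  47  90 150 157 154 154 154 155 146 152 154 156 158 163 165 164 163 167 163 166 165 165 164 164 162 157 157 152 152 151 153 141  87  70 112  50  26  33
261  35  30  31  45  44 136 153 155 157 155 157 150 149 148 153 160 161 161 162 160 165 164 164 166 165 165 166 161 164 160 156 152 147 150 154 156 139  50  70  38  28  37
262  31  32  27  27  95 144 152 155 154 153 154 153 151 154 152 158 158 162 158 164 163 162 164 164 164 164 162 164 159 160 155 155 149 153 152 153 156  85  39  30  29  36
263  31  37  33  48 137 150 153 152 153 156 153 153 150 152 153 156 158 161 159 164 163 161 167 164 164 167 166 163 158 159 158 153 148 149 154 153 152 134  55  35  38  32
```

```bash
python3 -m crank '[[[0,0,0.1],0],[[0,0,0.25],0],[[0,0,0.25],0],[[0,0,0.25],0],[[0,0,0.25],0]]';python3 - <<'E'
from h import *
g=get_image('wrist').astype(int).sum(2)
for r in range(232,262):print(r,' '.join('%3d'%v for v in g[r,272:300]))
o=get_obs()
print(o['tool_pos'],[round(proj('wrist',[.568,.116,z],o)[1],2) for z in(.14,.1415)])
E
```

```text
t: 5.9
tool_pos: [0.5679, 0.1074, 0.3134]
ee_rot: [[0.001, 1.0, 0.0], [1.0, -0.001, 0.0], [0.0, 0.0, -1.0]]
ft_force: [-2.3, 0.2, 5.1]
width: 0.191
gripper_force: 45.0
232  24  27  26  27  31  28  19  35  29  32  33  27  23  31  23  28  26  28  26  28  23  29  25  37  23  31  26  35
233  27  30  25  14  24  33  30  25  24  26  24  22  24  23  25  32  28  25  28  31  17  29  27  26  31  19  25  32
234  24  28  35  27  24  27  26  31  75  81  61  55  56  19  34  23  28  35  29  36  39  32  20  32  28  24  33  23
235  26  29  32  31  28  72  84 145 164 164 159 155 155 155 153 154 124 117 116  88  61  51  52  25  27  26  30  25
236  31  31  74  83 148 164 163 188 194 190 193 194 192 193 190 189 179 176 175 165 158 155 156 122  67  31  26  27
237  86 151 164 168 188 193 194 201 207 216 216 211 210 201 200 203 196 190 191 191 192 193 194 179 160 122  63  32
238 166 187 191 194 199 205 217 219 221 219 222 222 221 220 217 219 218 218 211 213 214 209 210 201 194 176 157  98
239 195 200 204 216 218 219 223 219 216 213 213 212 215 216 216 216 220 218 219 217 223 222 218 219 212 193 188 172
240 
[... 1922 characters left out ...]
3 168 164 164 162 159 157 134 100  37  47 150
257 123 152 155 153 154 154 156 156 158 162 159 166 167 169 164 165 163 169 165 161 165 156 157 153 141 102  40  69
258 152 158 155 150 151 152 156 158 161 162 167 163 167 165 163 164 163 169 166 164 161 160 157 155 152 141 107  38
259 155 158 158 155 152 151 154 159 161 162 162 163 165 165 168 167 166 163 164 161 165 162 154 149 149 153 146  87
260 157 157 157 153 151 154 158 161 158 162 165 164 163 166 163 166 164 164 164 163 163 160 155 151 149 149 152 137
261 154 156 153 150 149 152 155 158 162 160 159 162 163 163 166 166 166 168 166 161 161 157 155 155 146 153 157 155
[0.56792687 0.10738147 0.31336448] [np.float64(249.8), np.float64(251.09)]
```

```bash
cat > dark.py <<'E'
from h import *
o=get_obs();g=get_image('wrist').astype(float).sum(2)[:,282:287].mean(1)
print(o['tool_pos'],o['ft_force'],g[246:256].round())
up=np.median(g[240:246]);lo=np.median(g[256:260]);k=246+np.argmin(g[246:256])
print('dark px',sum(np.clip((up-g[246:k])/(up-20),0,1))+1+sum(np.clip((lo-g[k+1:256])/(lo-20),0,1)))
E
python3 -m crank '[[[0,0,0.15],0],[[0,0,0.15],0],[[0,0,0.15],0],[[0,0,0.15],0]]';python3 dark.py
```

```text
t: 6.28
tool_pos: [0.5679, 0.1074, 0.3118]
ee_rot: [[0.001, 1.0, 0.0], [1.0, -0.001, 0.0], [0.0, 0.0, -1.0]]
ft_force: [-1.9, -0.4, 4.5]
width: 0.191
gripper_force: 45.0
[0.56792629 0.1073965  0.31182789] [-1.89739215 -0.44385452  4.4668961 ] [213. 210. 210. 211. 190. 106.  74. 144. 166. 166.]
dark px 1.8681696968655113
```

```bash
python3 -m crank '[[[0,0,0.02],3],[[0,0,0.02],6],[[0,0,0.02],9],[[0,0,0.02],12],[[0,0,0.02],15],[[0,0,0.02],18],[[0,0,0.02],21],[[0,0,0.02],24],[[0,0,0.02],27],[[0,0,0.02],30]]';python3 -c "
from rig import *;o=get_obs();print(o['ft_torque'],o['tool_pos'])"
```

```text
t: 7.17
tool_pos: [0.5685, 0.1072, 0.3119]
ee_rot: [[0.503, 0.864, 0.002], [0.864, -0.503, -0.0], [0.001, 0.002, -1.0]]
ft_force: [2.1, 0.1, 3.7]
width: 0.191
gripper_force: 46.4
[-0.10350257 -0.202539    0.18089267] [0.56852894 0.10723983 0.31187858]
```

```bash
python3 -m crank '[[[0,0,0],3],[[0,0,0],6],[[0,0,0],9],[[0,0,0],12],[[0,0,0],15],[[0,0,0],18],[[0,0,0],21],[[0,0,0],24],[[0,0,0],24]]';python3 -c "
from rig import *;o=get_obs();print(o['ft_torque'],o['tool_pos'])"; python3 dark.py
```

```text
t: 7.92
tool_pos: [0.5688, 0.1069, 0.3119]
ee_rot: [[0.811, 0.585, 0.003], [0.585, -0.811, -0.001], [0.002, 0.003, -1.0]]
ft_force: [4.7, -3.4, 1.0]
width: 0.192
gripper_force: 47.5
[-0.43517887 -0.59774185  0.12978998] [0.56879661 0.10685464 0.31189064]
[0.56879661 0.10685464 0.31189064] [ 4.74715087 -3.36950231  1.04159261] [219. 184. 185. 184. 184. 112.  59. 121. 140. 143.]
dark px 5.139570453065956
```

```bash
P="from rig import *;o=get_obs();print(o['ft_torque'],o['tool_pos'])"; python3 -m crank '[[[0,0,0],3],[[0,0,0],6],[[0,0,0],6],[[0,0,0],6]]'; python3 -c "$P"; python3 -m crank '[[[0,0,0],3],[[0,0,0],5],[[0,0,0],5],[[0,0,0],5]]'; python3 -c "$P"
```

```text
t: 8.3
tool_pos: [0.5689, 0.1067, 0.3119]
ee_rot: [[0.866, 0.5, 0.004], [0.5, -0.866, -0.001], [0.003, 0.003, -1.0]]
ft_force: [5.4, -3.7, 1.0]
width: 0.193
gripper_force: 46.7
[-0.47909114 -0.74235512  0.38374469] [0.56890966 0.1067359  0.31193841]
t: 8.63
tool_pos: [0.569, 0.1067, 0.312]
ee_rot: [[0.906, 0.423, 0.004], [0.423, -0.906, -0.001], [0.003, 0.003, -1.0]]
ft_force: [6.3, -4.2, 1.1]
width: 0.191
gripper_force: 51.1
[-0.50551946 -0.82950421  0.47888027] [0.56901477 0.10666895 0.31197866]
```

```bash
P="from rig import *;o=get_obs();print(o['ft_torque'],o['tool_pos'])"; python3 -m crank '[[[0,0,0],2],[[0,0,0],3],[[0,0,0],3],[[0,0,0],3]]'; python3 -c "$P"
python3 - <<'E'
from h import *
import pickle
o=snap('wrist','w4.png',(190,140,400,300),3.6);pickle.dump(o,open('o4','wb'))
E
```

```text
t: 8.97
tool_pos: [0.5691, 0.1066, 0.312]
ee_rot: [[0.927, 0.376, 0.004], [0.376, -0.927, -0.002], [0.003, 0.003, -1.0]]
ft_force: [6.5, -5.0, -0.5]
width: 0.194
gripper_force: 53.4
[-0.49969528 -0.89808146  0.90001842] [0.56912694 0.10662405 0.31197026]
```

View pics/w4.png

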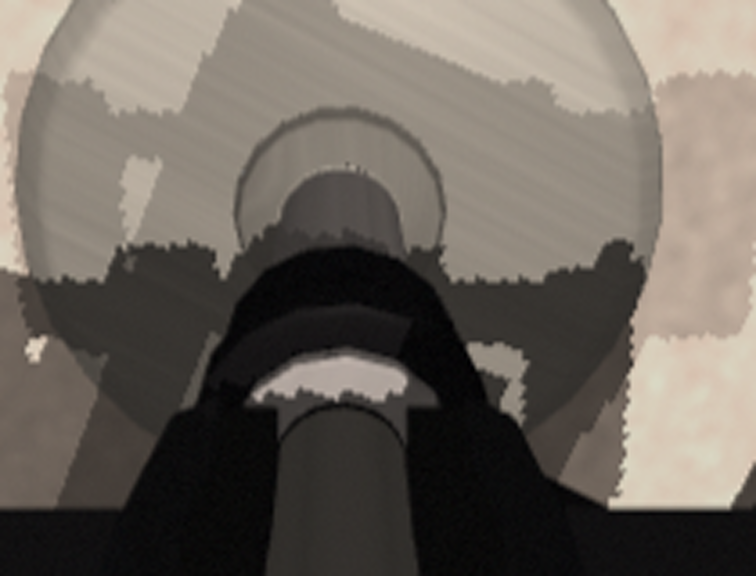

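The ring is half sunk at the collar, at crop (342,408). The blade is hidden behind the fingers. The torque is rising sharply, so I'll give a little more push to confirm the stop.

```bash
P="from rig import *;o=get_obs();print(o['ft_torque'],o['tool_pos'],o['ee_rot'][:2,1])"; python3 -m crank '[[[0,0,0],1],[[0,0,0],2],[[0,0,0],2],[[0,0,0],2]]'; python3 -c "$P"
python3 - <<'E'
from h import *
a=get_image('scene')[200:260,275:355,::-1];b=get_image('top')[170:230,205:285,::-1]
cv2.imwrite('pics/c2.png',cv2.resize(np.hstack([a,b]),None,fx=5,fy=5,interpolation=cv2.INTER_CUBIC))
E
python3 dark.py
```

```text
t: 9.35
tool_pos: [0.5692, 0.1066, 0.312]
ee_rot: [[0.939, 0.344, 0.005], [0.344, -0.939, -0.002], [0.004, 0.003, -1.0]]
ft_force: [8.1, -4.8, -0.7]
width: 0.191
gripper_force: 54.3
[-0.49262433 -1.05264505  1.17596384] [0.56923248 0.1066013  0.31198097] [ 0.34398617 -0.93896837]
[0.56924202 0.1065858  0.31200578] [ 8.3007564  -5.74357151 -0.80836611] [506. 504. 443. 357. 294. 205.  86.  66. 127. 148.]
dark px 3.5159911656798943
```

View pics/c2.png

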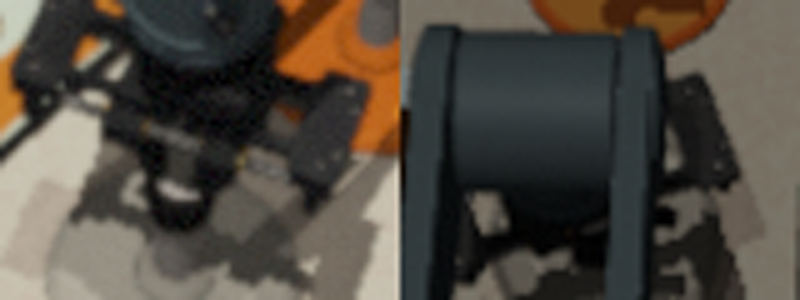

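```bash
python3 -m crank '[[[0,0,0],1],[[0,0,0],2],[[0,0,0],2],[[0,0,0],2],[[0,0,0],2]]'; python3 -c "from rig import *;o=get_obs();print(o['ft_torque'],o['joint_torque'])"
python3 - <<'E'
from h import *
im=get_image('wrist')[:,:,::-1];cv2.imwrite('pics/w5.png',cv2.resize(im[225:275,240:330],None,fx=8,fy=8,interpolation=cv2.INTER_CUBIC))
E
```

```text
t: 9.92
tool_pos: [0.5696, 0.1066, 0.312]
ee_rot: [[0.95, 0.311, 0.006], [0.311, -0.95, -0.002], [0.006, 0.004, -1.0]]
ft_force: [9.4, -5.5, -2.1]
width: 0.197
gripper_force: 53.1
[-0.37761131 -1.52648668  1.13313776] [  2.52112202 -45.83485723 -26.51553512   1.36941344   3.00040819
   1.14869379]
```

View pics/w5.png

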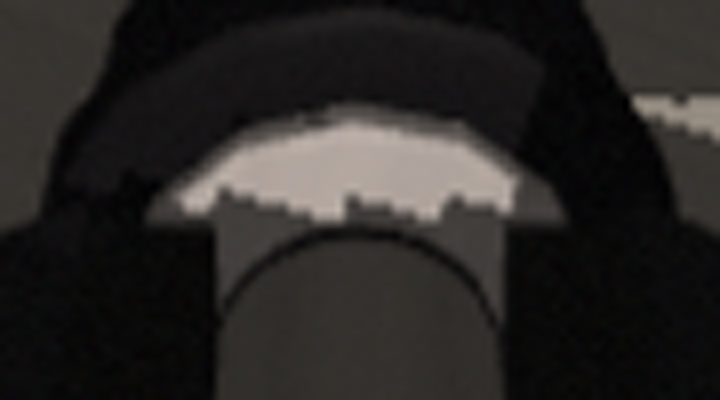

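```bash
python3 -m crank '[[[0,0,0],-1],[[0,0,0],-1],[[0,0,0],-1],[[0,0,0],-1]]'; python3 dark.py; python3 -c "
from rig import *
print(get_obs()['ft_torque']);print(hand_in())"
```

```text
t: 10.3
tool_pos: [0.5696, 0.1066, 0.312]
ee_rot: [[0.945, 0.327, 0.006], [0.327, -0.945, -0.002], [0.005, 0.003, -1.0]]
ft_force: [10.4, -4.4, -2.2]
width: 0.193
gripper_force: 52.1
[0.56958426 0.10664471 0.31203767] [10.41543304 -4.44528254 -2.1888447 ] [506. 506. 504. 442. 323. 267. 206.  87.  63. 129.]
dark px 3.6293880908316445
[-0.4021073  -1.46842282  1.03734474]
the job is handed in; nothing more can be done
None
```

I handed the job in at 10.3 s, still gripping the post with its ring level with the collar top to within about a millimetre. The lever appears closed against its stop: the turning torque rose to about 1.1 N m and the hand's angle matched the estimated closed direction, but the fingers hid the blade, so I couldn't see it.

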